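# Walk the potted power module round to its heat-sink panel

### The job

On the repair bench an open amplifier chassis holds a heavy potted power module that has been set down more or less back to front. Push it round with the fingers on the chassis floor, a shove at one corner and then at another, until its bright aluminium cooling side faces the heat-sink back panel, and only then slide it up so that this side lies flat against the panel, in the bay between the mains inlet and the white terminal block. Do not lift or tip the module, and leave the capacitors and the things on the bench where they are.

Things in the scene. Friction and masses are not known exactly. Their poses are not given: they have to be found in the camera images.
- module: heavy potted power module, loose, about 0.95 kg evenly spread; slides at 3 to 8 N: a dark-blue block, 92 mm along its x, 108 mm along y, 40 mm high, sides plain and upright. Origin at the centre of its underside, z up. Its +x side is the cooling side: a 10 mm thick bright bare-aluminium plate, full width, seen from above. Along its -x top edge runs a black terminal strip, 5 mm high, six brass screws.
- cooling_face (a point): centre of the module's bright cooling side, 46 mm along the module's +x from its origin and 20 mm above its underside
- chassis: open amplifier chassis, fixed: a tray 430 mm along y, floor 10 mm above its origin and the bench. Its +x points away from the robot to the back panel. Floor from x -150 mm (front edge, open, no lip) to +125 mm (back panel's inner face); side walls 52 mm high at y +-214 mm; a driver board with parts up to 40 mm high covers y below -165 mm. Nothing in it is higher than 60 mm above the bench.
- panel_face (a point): point on the flat inner face of the aluminium back panel (black fins outside), in the middle of the bay along y and 20 mm above the chassis floor; the panel's top is 58 mm above the bench. Axes as the chassis: the face is square to x, the bay lies on its -x side. The bay, from the inlet (+y) to the white terminal block (-y), is 180 mm wide
- inlet: mains inlet with its steel filter can, fixed to the back panel at the bay's +y end; its origin is the chassis origin. In the chassis frame the can spans x 91 to 125 mm, y 90 to 142 mm, up to 46 mm high
- sockets: white terminal block with the output posts and sockets, fixed to the back panel at the bay's -y end; its origin is the chassis origin. In the chassis frame the block spans x 89 to 125 mm with its brass studs, y -140 to -90 mm, up to 45 mm high
- can_a: blue capacitor can, 30 mm diameter, 45 mm high, loose, standing on the chassis floor by the +y side wall; origin at the centre of its underside. Leave alone
- can_b: second blue capacitor can, same size, also standing by the +y wall. Leave alone
- can_c: third blue capacitor can, same size, also standing by the +y wall. Leave alone
- solder_reel: solder reel, 66 mm diameter, 50 mm high, on the bench to the robot's right; origin at the centre of its underside. Leave alone
- flux_jar: amber jar with red lid, 52 mm diameter, 75 mm high, on the bench to the robot's right; origin at the centre of its underside. Leave alone
- screwdriver: screwdriver, 190 mm long, lying on the bench to the robot's left; origin under the middle of its length. Leave alone
- cutters: side cutters with red handles, 155 mm long, lying on the bench to the robot's left; origin under the pivot. Leave alone
There are look-alikes about, which are no part of the job. Of the things like the module, leave any that is turquoise; of the rest the smaller one is meant.

How it is judged:
On the way:
1. the module is turned to within about 14 degrees of facing the back panel while its cooling side still stands at least 10 mm clear of it (angle between the x axis of module and the x axis of chassis, either way round below 0.25 rad and x of panel_face in the frame of module above 0.056 m), for 0.1 s.
At the end, for the whole second after the job is handed in: the module stands flat on the chassis floor, at rest, its bright cooling side within 4 mm of the back panel and parallel to it within 3 degrees, in the bay (within 40 mm of its middle) (x of cooling_face in the frame of panel_face above -0.004 m and y of cooling_face in the frame of panel_face between -0.04 and 0.04 m and angle between the x axis of module and the x axis of chassis, either way round below 0.05 rad and z of module in the frame of chassis below 0.013 m and angle between module's own z axis and vertical below 0.04 rad and linear speed of module below 0.01 m/s); the robot touches nothing.
It fails at once if the module is lifted off the chassis floor (more than 8 mm) (z of module in the frame of chassis above 0.018 m).
It fails at once if the module is tipped (more than 8 degrees) (angle between module's own z axis and vertical above 0.14 rad).
It fails at once if a capacitor can is moved more than 10 mm or knocked over (distance of any of can_a, can_b, can_c from where it was at the start of the episode above 0.01 m).
It fails at once if the solder reel, flux jar, side cutters or screwdriver is moved more than 15 mm (distance of any of solder_reel, flux_jar, cutters, screwdriver from where it was at the start of the episode above 0.015 m).
It also fails if it takes over 72 s, if anything falls off the work surface, if the arm or the gripper's body presses on something with over 40 N, if the wrist force passes 120 N, or if a joint passes its speed limit or range.

### The arm

A 6-joint arm with a two-finger parallel gripper is mounted at the origin on the work surface. World frame = base frame: x ahead of the robot, y to its left, z up, the work surface at z = 0. Lengths are in m, angles in rad, forces in N, time in s.
With the tool pointing down it reaches from about 0.375 to 0.9 m from the base axis. Payload 3.1 kg.
Tool frame: the origin (TCP) lies at the very end of the fingers, on their centre line; the grasp point (between the pads) lies 19 mm behind it; y points along the fingers, z is the direction in which the jaws open and shut, and the axes are right-handed (so a half turn about y gives the same grasp; the last joint's range is limited). The gripper opens to 85 mm and grips with 20 to 120 N. Pads are 22 mm wide; open, the fingers measure 114 mm over their backs; the gripper's body (76 mm by 85 mm) begins 54 mm behind the grasp point. The pads swing forward as they close: fully open they stand 13 mm farther back than shut.
Start: joints at [-1.321, 0.527, 1.433, -0, 1.181, -0.178], TCP at [0.26, -0.568, 0.231] pointing down, gripper open.
Joint ranges: [-3.08, 3.08], [-0.75, 2.2], [0.22, 2.44], [-1.43, 4.57], [0, 2.65], [-2.85, 2.85]. Speed limits (rad/s): [2.79, 2.79, 3.14, 3.14, 3.14, 3.14].

### API

Orientations are given as [roll, pitch, yaw] about the fixed x, y, z axes, in that order (R = Rz(yaw) Ry(pitch) Rx(roll)).
In Python, from workcell import r, eyes gives the robot as it stands. The module is installed in compiled form; this text tells all that it offers.
- The arm moves only by the shell command python3 -m crank 'ROWS' [OPENING] [FORCE]. ROWS is JSON, one flat list of numbers, 6 for each row, row after row: the shift along the tool's x, y, z in m, then the turn, a rotation vector about the tool's x, y, z in rad. In form: [x, y, z, wx, wy, wz, x, y, z, wx, wy, wz, ...]. A call has 1 to 12 rows; each row is the pose to reach, as a shift and turn from the pose commanded when the call began, along the tool's axes at that moment; what a row does not reach only later rows make up. A row lasts 1/8 s, in which the tool goes at most 62.5 mm and 10.7 degrees, less where a joint would pass 70% of its speed; a pose out of reach is approached as far as the arm can. A call with a gripper value outside its range is refused whole. OPENING is the closure, from 0 (fully open) to 1 (shut), set as the call begins (- or left out, the last holds). The fingers move at their own pace and stop on an object; FORCE is the grip in N (left out, the last holds). Time passes only in rows, so rows that repeat a pose let the fingers close. It gives the time, the measured TCP pose, the force and the opening at its end, in the units of the state.
- r.observe(): the state, without advancing time (a new reading comes with each control period).
- eyes.grab_frame(name): name is "scene" or "top" or "wrist"; returns a dict with "color" (400x640x3 uint8, red, green, blue), "depth" (400x640 float32, m along the optical axis (not along the pixel's ray), 0 where there is no reading), "fx", "fy", "cx", "cy" (pixels), "k1" (the pictures are not rectified: a ray, as slopes to the right and down, at radius r is drawn at 1 + k1 r^2 times it, then the intrinsics apply), "world_from_camera" (4x4, takes a point from camera to world coordinates). Camera axes: x right, y down, z forward; pixel columns grow to the right and rows downward; lengths in m; the calibration is good to about 2 mm. A picture is of the moment at which its call begins.
- r.close_job(): hands the job in, once; it reports no verdict.
The state is a dict: "clock": time; "joint_positions": joint angles; "joint_velocities": joint speeds; "joint_torque": joint torques, N m; "position": TCP position; "tcp_rot": TCP orientation; "contact_force": force on the tool from outside, world axes, zero at the start; "ft_torque": the same for the moment, N m; "grip_width": finger opening in m.
Only numpy, scipy, OpenCV 4.12 (cv2) and the standard library are available. Lean on these libraries where they do the work, as an engineer would, in place of code of your own. Each camera call takes 0.05 s, during which the arm holds its last target.

## Working session

There is one attempt and no reset: what is moved stays moved. The work goes in short steps, Python scripts to look and compute and a shell command to move; the robot and the scene stay as the last step left them, time stands still between calls to the robot, and variables do not carry over. Pictures are saved under pics/ and viewed, and the job is handed in when it is done.

```bash
mkdir -p pics; ls; cat > h.py <<'E'
from workcell import r, eyes
import numpy as np, cv2
def save(img,name,scale=1): cv2.imwrite('pics/'+name,cv2.cvtColor(cv2.resize(img,None,fx=scale,fy=scale,interpolation=cv2.INTER_CUBIC),cv2.COLOR_RGB2BGR))
def ray(f,u,v):
    x=(u-f['cx'])/f['fx'];y=(v-f['cy'])/f['fy']
    K=np.eye(3); p=cv2.undistortPoints(np.array([[[x,y]]],float),K,np.array([f['k1'],0,0,0.]))[0,0]
    return p
def onplane(f,u,v,z):
    p=ray(f,u,v);T=np.array(f['world_from_camera']);d=T[:3,:3]@np.array([p[0],p[1],1]);o=T[:3,3]
    return o+d*(z-o[2])/d[2]
def bydepth(f,u,v):
    p=ray(f,u,v);d=f['depth'][int(round(v)),int(round(u))];T=np.array(f['world_from_camera'])
    return T[:3,:3]@(np.array([p[0],p[1],1])*d)+T[:3,3]
def proj(f,P):
    T=np.linalg.inv(np.array(f['world_from_camera']));q=T[:3,:3]@np.array(P)+T[:3,3]
    x,y=q[0]/q[2],q[1]/q[2];s=1+f['k1']*(x*x+y*y)
    return f['fx']*x*s+f['cx'],f['fy']*y*s+f['cy']
E
python3 - <<'E'
from h import *
s=r.observe();print({k:np.round(v,3) for k,v in s.items()})
for n in ['scene','top','wrist']:
    f=eyes.grab_frame(n);save(f['color'],n+'0.png');print(n,f['fx'],f['k1'],np.round(f['world_from_camera'],3).tolist())
    np.save(n+'0.npy',f,allow_pickle=True)
E
```

```text
pics
{'clock': np.float64(0.0), 'joint_positions': array([-1.32 ,  0.528,  1.434, -0.   ,  1.181, -0.178]), 'joint_velocities': array([-0.001,  0.001,  0.   , -0.002, -0.001,  0.001]), 'joint_torque': array([-2.0000e-03, -4.4235e+01, -1.7803e+01, -0.0000e+00,  9.0000e-03,
        0.0000e+00]), 'position': array([ 0.26 , -0.568,  0.23 ]), 'tcp_rot': array([-1.573,  0.   , -2.713]), 'contact_force': array([-0.422,  0.56 , -0.331]), 'ft_torque': array([ 0.026, -0.018,  0.017]), 'grip_width': np.float64(0.085)}
scene 461.77968015900143 -0.011772633152473396 [[-0.866, 0.295, -0.404, 0.987], [0.5, 0.519, -0.694, 0.951], [0.005, -0.803, -0.597, 0.898], [0.0, 0.0, 0.0, 1.0]]
top 396.92397881708246 -0.10196401113003682 [[-0.019, -0.98, 0.199, 0.194], [-1.0, 0.021, 0.01, -0.012], [-0.014, -0.199, -0.98, 1.242], [0.0, 0.0, 0.0, 1.0]]
wrist 300.4283682010392 -0.0481165057879757 [[0.415, -0.879, -0.235, 0.32], [-0.91, -0.401, -0.105, -0.541], [-0.002, 0.257, -0.966, 0.373], [0.0, 0.0, 0.0, 1.0]]
```

View pics/top0.png

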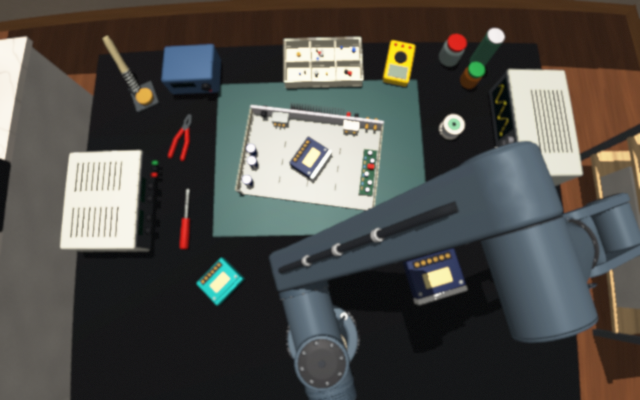

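View pics/scene0.png

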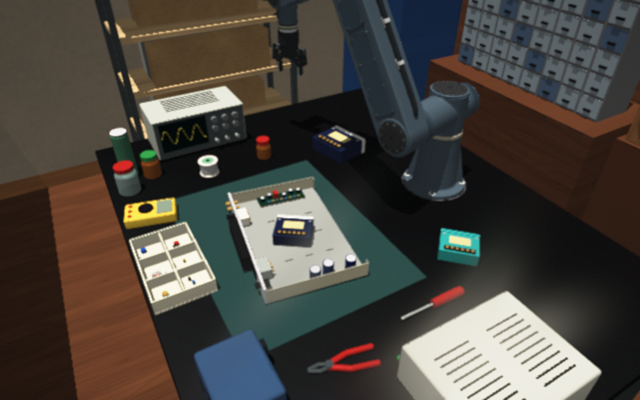

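Three module-like blocks appear in the top view. The one in the chassis at (311,157) is dark blue and smaller. A larger dark-blue one lies on the bench at (436,272), and a turquoise one at (219,281). The chassis one fits the description: not turquoise, and the smaller of the other two. I'll confirm this in an enlarged crop.

```bash
python3 - <<'E'
from h import *
f=np.load('top0.npy',allow_pickle=True).item();save(f['color'][90:220,225:400],'topcrop0.png',4.5)
f=np.load('scene0.npy',allow_pickle=True).item();save(f['color'][170:310,215:385],'scenecrop0.png',4)
E
```

```text
(no output)
```

View pics/topcrop0.png

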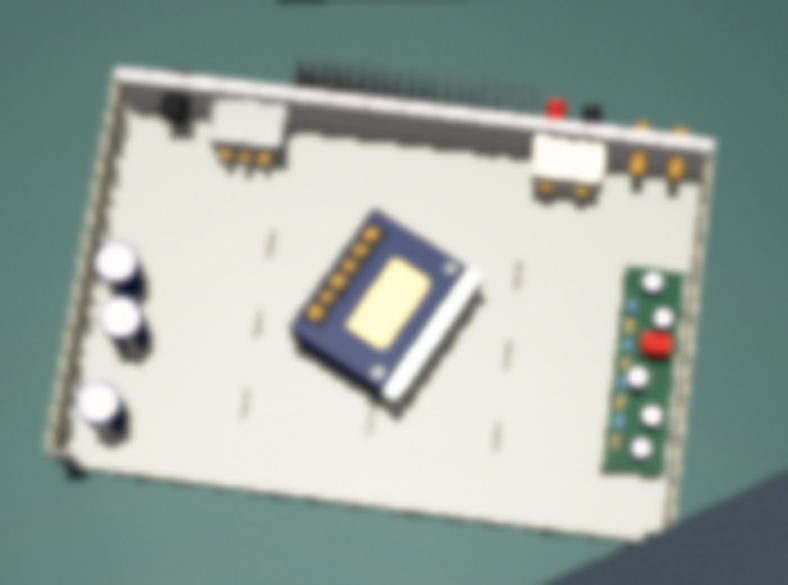

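View pics/scenecrop0.png

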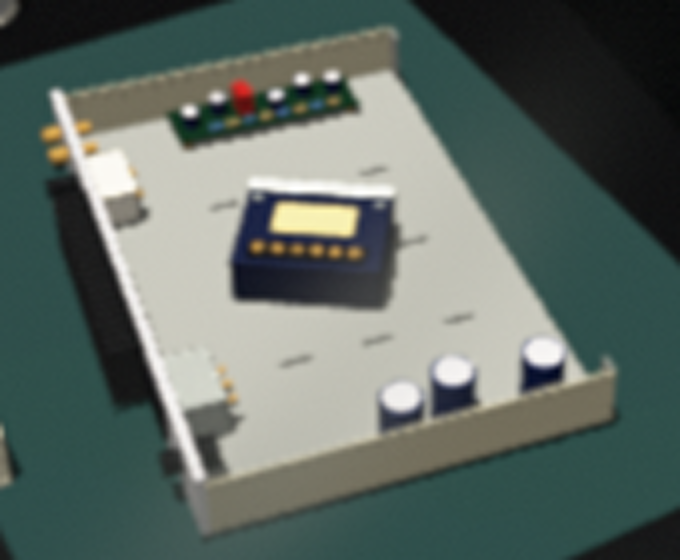

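```bash
python3 - <<'E'
from h import *
f=np.load('top0.npy',allow_pickle=True).item()
c=lambda u,v:((u+.5)/4.5-.5+225,(v+.5)/4.5-.5+90)
for n,u,v,z in [('panelL',118,70,.058),('panelR',715,140,.058),('frontL',75,468,.01),('frontR',640,542,.01),('floorpanelL',290,135,.01),('floorpanelR',525,165,.01),('studblockR',534,135,.045),
 ('strip top',377,208,.05),('strip bot',291,327,.05),('alu top',484,274,.05),('alu bot',390,402,.05),('can1',117,262,.055),('can2',122,317,.055),('can3',100,404,.055)]:
    print(n,np.round(onplane(f,*c(u,v),z),4),np.round(bydepth(f,*c(u,v)),3))
for n,u,v,z in [('big',436,272,.05),('reel',452,125,.05)]: print(n,onplane(f,u,v,z))
E
```

```text
panelL [0.7292 0.2127 0.058 ] [ 0.755  0.224 -0.   ]
panelR [ 0.6652 -0.2105  0.058 ] [ 0.687 -0.22   0.003]
frontL [0.4488 0.2468 0.01  ] [ 0.451  0.249 -0.002]
frontR [ 0.3874 -0.1501  0.01  ] [ 0.29  -0.081  0.63 ]
floorpanelL [0.6953 0.0934 0.01  ] [0.695 0.093 0.011]
floorpanelR [ 0.6676 -0.0784  0.01  ] [ 0.667 -0.078  0.01 ]
studblockR [ 0.6767 -0.0837  0.045 ] [ 0.68  -0.084  0.037]
strip top [0.6225 0.0287 0.05  ] [0.621 0.029 0.053]
strip bot [0.537  0.0895 0.05  ] [0.536 0.089 0.052]
alu top [ 0.5722 -0.0452  0.05  ] [ 0.585 -0.046  0.011]
alu bot [0.482  0.0217 0.05  ] [0.486 0.022 0.033]
can1 [0.5858 0.211  0.055 ] [0.586 0.211 0.055]
can2 [0.5457 0.2067 0.055 ] [0.545 0.207 0.056]
can3 [0.484  0.2209 0.055 ] [0.485 0.221 0.052]
big [ 0.19012472 -0.3443685   0.05      ]
reel [ 0.65056441 -0.43227063  0.05      ]
```

The crop confirms it. The target is the dark-blue block on the chassis floor, with corners at about 311,136 / 290,163 / 332,151 / 312,179 in the top view. Its bright plate points to the lower right, and its sides measure about 92×108 mm. In the chassis frame it sits at about (-13, 0) mm with a yaw of about -117.5°, so it has to turn about +117° CCW.

Next I'll close the fingers, align the tool with the chassis axes and move above the first approach point.

```bash
cat >> h.py <<'E'
O=np.array([.5655,.0215]);YAW=-.1536
ex=np.array([np.cos(YAW),np.sin(YAW)]);ey=np.array([-np.sin(YAW),np.cos(YAW)])
def c2w(p): return O+p[0]*ex+p[1]*ey
def w2c(p):
    d=np.array(p[:2])-O; return np.array([d@ex,d@ey])
from scipy.spatial.transform import Rotation as Ro
def st():
    s=r.observe();R=Ro.from_euler('xyz',s['tcp_rot'])
    print('t',round(float(s['clock']),2),'C',np.round(w2c(s['position'])*1000,1),'z',round(float(s['position'][2])*1000,1),'rot',np.round(s['tcp_rot'],3),'F',np.round(s['contact_force'],1),'w',round(float(s['grip_width']),3))
    return s,R
E
python3 -m crank '[-0.448,0,-0.333,0,-2.559,0, -0.448,0,-0.333,0,-2.559,0, -0.448,0,-0.333,0,-2.559,0, -0.448,0,-0.333,0,-2.559,0, -0.448,0,-0.333,0,-2.559,0, -0.448,0,-0.333,0,-2.559,0, -0.448,0,-0.333,0,-2.559,0, -0.448,0,-0.333,0,-2.559,0, -0.448,0,-0.333,0,-2.559,0, -0.448,0,-0.333,0,-2.559,0, -0.448,0,-0.333,0,-2.559,0, -0.448,0,-0.333,0,-2.559,0]' 1 40
python3 - <<'E'
from h import *
s,R=st();print(np.round(s['joint_positions'],3))
E
```

```text
clock: 1.65
position: [0.5287, -0.0787, 0.231]
tcp_rot: [-1.571, 0.001, -0.456]
contact_force: [-0.2, 0.2, -0.4]
grip_width: 0.0001
t 1.65 C [ -21.  -104.7] z 231.0 rot [-1.571e+00  1.000e-03 -4.560e-01] F [-0.2  0.2 -0.4] w 0.0
[-0.357  0.407  1.659 -0.     1.076 -1.472]
```

```bash
python3 -m crank '[0,0.04,0,0,-0.15,0, 0,0.09,0,0,-0.302,0, 0,0.14,0,0,-0.302,0, 0,0.18,0,0,-0.302,0, 0,0.2,0,0,-0.302,0, 0,0.209,0,0,-0.302,0, 0,0.209,0,0,-0.302,0]'
python3 - <<'E'
from h import *
s,R=st()
for n in ['scene','top']:
    f=eyes.grab_frame(n);save(f['color'],n+'1.png');np.save(n+'1.npy',f,allow_pickle=True)
f=np.load('scene1.npy',allow_pickle=True).item();save(f['color'][170:310,215:385],'scenecrop1.png',4)
E
```

```text
clock: 2.52
position: [0.5288, -0.0792, 0.0221]
tcp_rot: [-1.571, 0.001, -0.161]
contact_force: [-0.4, 0.1, 1.3]
grip_width: -0.0002
t 2.52 C [ -20.8 -105.2] z 22.1 rot [-1.571e+00  1.000e-03 -1.610e-01] F [-0.4  0.1  1.3] w -0.0
```

View pics/scenecrop1.png

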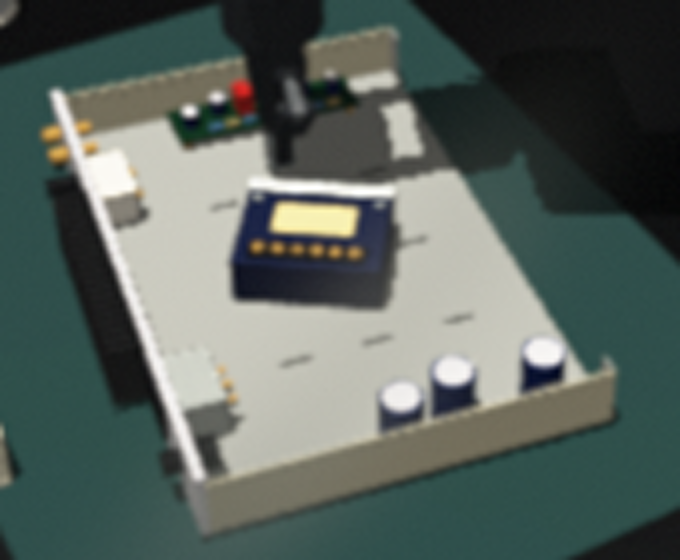

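View pics/top1.png

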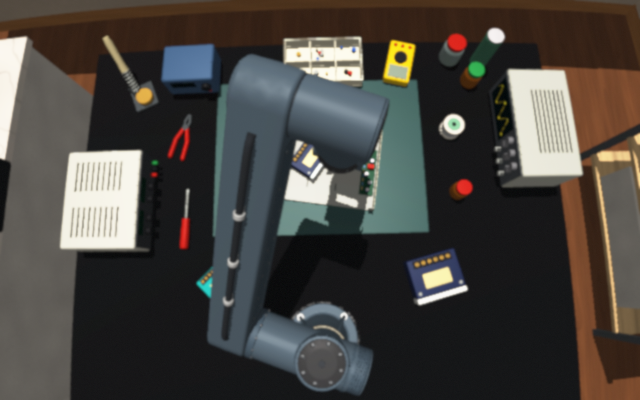

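The fingertip stands behind the +y end of the plate, at crop pixel (283,162). The plate edge runs from (250,185) to (393,190). Starting the first shove: contact on the cooling face near its +y end, following an arc.

```bash
python3 -m crank '[0.008,0,0.022,0,0,0, 0.011,0,0.032,0,0,0, 0.017,0,0.036,0,0,0, 0.023,0,0.04,0,0,0, 0.033,0,0.047,0,0,0, 0.043,0,0.053,0,0,0, 0.051,0,0.059,0,0,0, 0.059,0,0.067,0,0,0]'
python3 - <<'E'
from h import *
s,R=st()
f=eyes.grab_frame('scene');save(f['color'][170:310,215:385],'scenecrop2.png',4)
E
```

```text
clock: 3.62
position: [0.5983, -0.0227, 0.0222]
tcp_rot: [-1.571, 0.0, -0.161]
contact_force: [-2.1, -2.5, 0.2]
grip_width: 0.0
t 3.62 C [ 39.1 -38.7] z 22.2 rot [-1.571  0.    -0.161] F [-2.1 -2.5  0.2] w 0.0
```

View pics/scenecrop2.png

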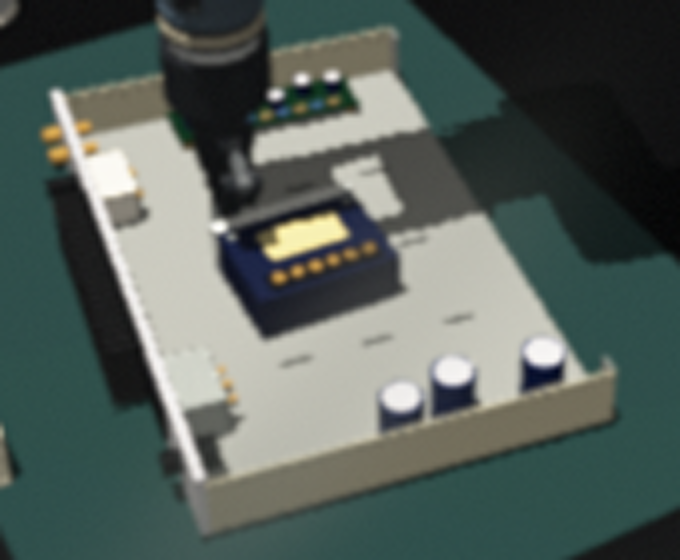

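The plate edge now runs from (212,225) to (345,185) and the tip is near its +y end, so the shove is working. I'll fit the pose from the top corners.

```bash
cat >> h.py <<'E'
from scipy.optimize import least_squares
LOC={'pp':(.046,.054,.04),'pm':(.046,-.054,.04),'mp':(-.046,.054,.04),'mm':(-.046,-.054,.04),'mpb':(-.046,.054,0),'mmb':(-.046,-.054,0),'ppb':(.046,.054,0)}
def fit(f,obs,guess=(-.01,0,-90),crop=(215,170,4)):
    ks=list(obs)
    def P(q,k):
        a=q[2];l=LOC[k];c=q[0]+np.cos(a)*l[0]-np.sin(a)*l[1],q[1]+np.sin(a)*l[0]+np.cos(a)*l[1]
        w=c2w(c);return proj(f,(w[0],w[1],.01+l[2]))
    pix={k:((u+.5)/crop[2]-.5+crop[0],(v+.5)/crop[2]-.5+crop[1]) for k,(u,v) in obs.items()}
    res=least_squares(lambda q:np.concatenate([np.subtract(P(q,k),pix[k]) for k in ks]),[guess[0],guess[1],np.radians(guess[2])],loss='soft_l1',x_scale=[.01,.01,.1])
    q=res.x;print('module C mm',np.round(q[:2]*1000,1),'yaw',round(np.degrees(q[2]),1),'resid',{k:np.round(np.subtract(P(q,k),pix[k]),1).tolist() for k in ks})
    return q
E
python3 - <<'E'
from h import *
f=np.load('scene1.npy',allow_pickle=True).item()
fit(f,{'pp':(250,185),'pm':(395,192),'mmb':(387,306),'mpb':(233,300),'mp':(232,255),'mm':(392,264)},(-.013,0,-117))
fit(f,{'pp':(212,226),'pm':(343,186),'mm':(401,252),'mpb':(270,338),'mp':(262,300),'mmb':(402,290)},(0,.02,-90))
# chassis checks
for p in [(.125,.214,.058),(.125,-.214,.058),(-.15,-.214,.052),(-.15,.214,.052),(.089,-.09,.045),(.091,.09,.046)]:
    w=c2w(p[:2]);u,v=proj(f,(*w,p[2]));print(p,round((u-215+.5)*4),round((v-170+.5)*4))
E
```

```text
module C mm [-14.2   2.7] yaw -114.2 resid {'pp': [-0.0, -2.0], 'pm': [0.2, -2.4], 'mmb': [0.1, 0.4], 'mpb': [0.7, 0.4], 'mp': [0.0, 1.0], 'mm': [-1.4, 0.2]}
module C mm [-0.9 18.2] yaw -81.8 resid {'pp': [-0.8, -0.4], 'pm': [0.2, -1.8], 'mm': [0.5, -0.5], 'mpb': [-0.9, 1.4], 'mp': [0.3, 0.1], 'mmb': [0.4, 0.6]}
(0.125, 0.214, 0.058) 206 471
(0.125, -0.214, 0.058) 60 86
(-0.15, -0.214, 0.052) 392 24
(-0.15, 0.214, 0.052) 616 364
(0.089, -0.09, 0.045) 145 182
(0.091, 0.09, 0.046) 207 339
```

```bash
python3 -m crank '[0.01,0,0.009,0,0,0, 0.018,0,0.019,0,0,0, 0.02,0,0.027,0,0,0, 0.021,0,0.034,0,0,0, 0.021,0,0.034,0,0,0, 0.026,0,0.02,0,0,0, 0.03,0,0.008,0,0,0, 0.03,-0.04,0.008,0,0,0, 0.03,-0.07,0.008,0,0,0, -0.02,-0.07,0.008,0,0,0, -0.07,-0.07,0.008,0,0,0, -0.11,-0.07,0.03,0,0,0]'
python3 - <<'E'
from h import *
s,R=st()
f=eyes.grab_frame('scene');save(f['color'][170:310,215:385],'scenecrop3.png',4);np.save('scene3.npy',f,allow_pickle=True)
E
```

```text
clock: 5.18
position: [0.4919, 0.0234, 0.0925]
tcp_rot: [-1.571, 0.001, -0.165]
contact_force: [0.5, -0.5, -0.1]
grip_width: -0.0
t 5.17 C [-73.1  -9.4] z 92.5 rot [-1.571e+00  1.000e-03 -1.650e-01] F [ 0.5 -0.5 -0.1] w -0.0
```

View pics/scenecrop3.png

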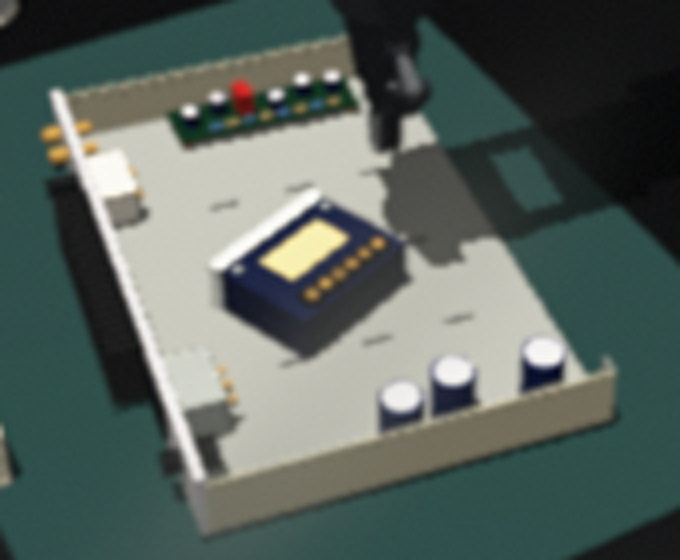

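Plate edge now runs from (212,268) to (318,190). The strip corner is at (405,240) and the near bottom corner at (306,356). The tip is clear.

```bash
python3 - <<'E'
from h import *
f=np.load('scene3.npy',allow_pickle=True).item()
fit(f,{'pp':(211,267),'pm':(318,190),'mm':(405,239),'mpb':(306,357),'mp':(303,318),'mmb':(407,277),'ppb':(218,303)},(0,.02,-60))
E
```

```text
module C mm [ 0.  31.9] yaw -61.1 resid {'pp': [-0.6, -1.8], 'pm': [-0.9, -1.0], 'mm': [1.1, -0.1], 'mpb': [0.3, 1.1], 'mp': [0.4, 0.1], 'mmb': [0.7, 1.0], 'ppb': [-1.4, -0.1]}
```

Module is at (0, 32) mm, yaw -61° relative to the chassis. The next shove is on the strip side, near its -y end.

```bash
python3 -m crank '[-0.004,0,0.05,0,0,0, -0.007,0,0.093,0,0,0, -0.007,0.01,0.093,0,0,0, -0.007,0.05,0.093,0,0,0, -0.007,0.07,0.093,0,0,0, -0.007,0.07,0.093,0,0,0]'
python3 - <<'E'
from h import *
s,R=st()
E
```

```text
clock: 5.98
position: [0.5008, 0.1161, 0.0207]
tcp_rot: [-1.572, 0.004, -0.162]
contact_force: [0.1, -0.1, -0.2]
grip_width: 0.0002
t 5.97 C [-78.4  83.6] z 20.7 rot [-1.572  0.004 -0.162] F [ 0.1 -0.1 -0.2] w 0.0
```

```bash
python3 -m crank '[0.004,0,-0.01,0,0,0, 0.008,0,-0.017,0,0,0, 0.009,0,-0.024,0,0,0, 0.009,0,-0.03,0,0,0, 0.01,0,-0.042,0,0,0, 0.014,0,-0.053,0,0,0, 0.018,0,-0.063,0,0,0, 0.021,0,-0.068,0,0,0]'
python3 - <<'E'
from h import *
s,R=st()
f=eyes.grab_frame('scene');save(f['color'][170:310,215:385],'scenecrop4.png',4);np.save('scene4.npy',f,allow_pickle=True)
E
```

```text
clock: 6.98
position: [0.5084, 0.0475, 0.0224]
tcp_rot: [-1.571, 0.007, -0.161]
contact_force: [-4.7, 5.5, 5.5]
grip_width: -0.0001
t 6.97 C [-60.4  16.9] z 22.4 rot [-1.571  0.007 -0.161] F [-4.7  5.5  5.5] w -0.0
```

View pics/scenecrop4.png

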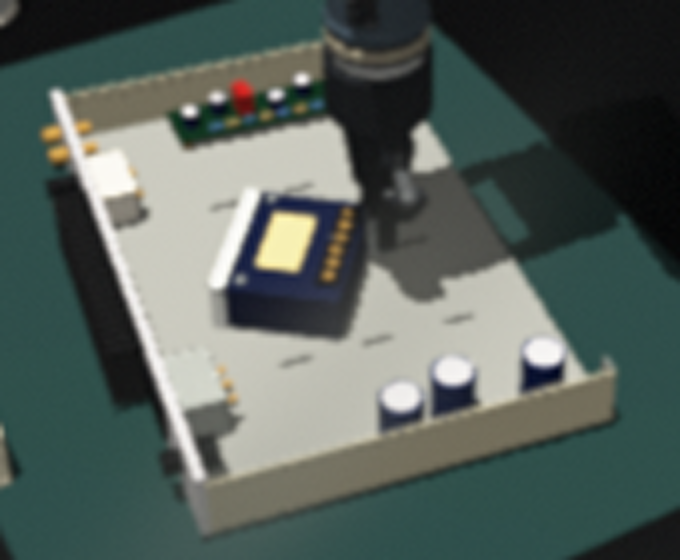

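The plate edge now runs from (210,285) to (248,190), so the module has turned well. Measuring again.

```bash
python3 - <<'E'
from h import *
f=np.load('scene4.npy',allow_pickle=True).item()
fit(f,{'pp':(210,285),'pm':(248,190),'mm':(364,200),'mpb':(348,338),'mp':(349,298),'ppb':(215,324)},(0.01,.02,-25))
E
```

```text
module C mm [ 8.  18.4] yaw -28.2 resid {'pp': [0.6, 0.1], 'pm': [-0.7, -0.6], 'mm': [1.3, -0.6], 'mpb': [-0.4, 0.5], 'mp': [-1.0, -0.3], 'ppb': [0.4, 1.0]}
```

```bash
python3 -m crank '[0.004,0,-0.005,0,0,0, 0.01,0,-0.013,0,0,0, 0.016,0,-0.019,0,0,0, 0.021,0,-0.023,0,0,0, 0.021,0,-0.023,0,0,0]'
python3 - <<'E'
from h import *
s,R=st()
f=eyes.grab_frame('scene');save(f['color'][170:310,215:385],'scenecrop5.png',4);np.save('scene5.npy',f,allow_pickle=True)
E
```

```text
clock: 7.65
position: [0.5236, 0.0212, 0.022]
tcp_rot: [-1.571, 0.011, -0.16]
contact_force: [-6.9, 0.6, 4.1]
grip_width: 0.0003
t 7.65 C [-41.3  -6.7] z 22.0 rot [-1.571  0.011 -0.16 ] F [-6.9  0.6  4.1] w 0.0
```

View pics/scenecrop5.png

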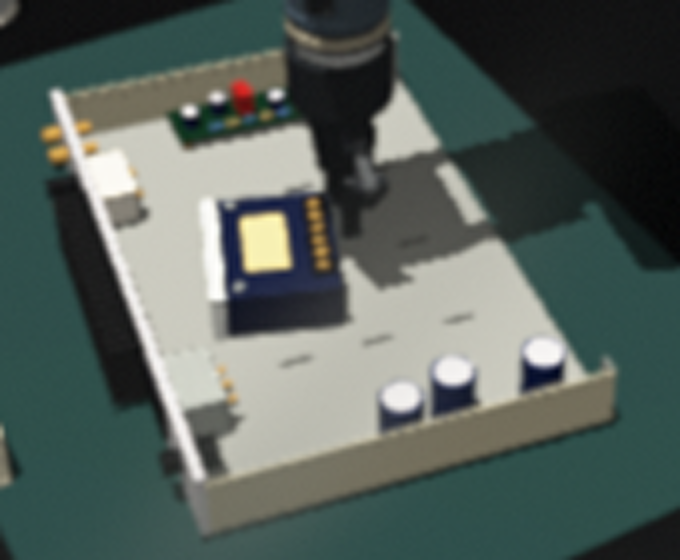

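```bash
python3 - <<'E'
from h import *
f=np.load('scene5.npy',allow_pickle=True).item()
fit(f,{'pp':(208,292),'pm':(203,198),'mm':(324,196),'mpb':(346,324),'mp':(345,284),'ppb':(215,336)},(0.01,.02,-12))
E
```

```text
module C mm [22.1 10.8] yaw -12.5 resid {'pp': [0.4, 0.9], 'pm': [-0.3, -0.4], 'mm': [1.0, -2.7], 'mpb': [-0.1, 0.3], 'mp': [-0.3, -0.4], 'ppb': [-0.4, 0.6]}
```

```bash
python3 -m crank '[0.005,0,-0.004,0,0,0, 0.009,0,-0.007,0,0,0, 0.013,0,-0.009,0,0,0, 0.013,0,-0.009,0,0,0, 0,0,-0.009,0,0,0, -0.025,0,-0.009,0,0,0, -0.03,0,-0.005,0,0,0, -0.03,0,-0.005,0,0,0]'
python3 - <<'E'
from h import *
s,R=st()
f=eyes.grab_frame('scene');save(f['color'][170:310,215:385],'scenecrop6.png',4);np.save('scene6.npy',f,allow_pickle=True)
f=eyes.grab_frame('top');save(f['color'][90:220,225:400],'topcrop6.png',4.5);np.save('top6.npy',f,allow_pickle=True)
E
```

```text
clock: 8.7
position: [0.4992, 0.0209, 0.0224]
tcp_rot: [-1.571, -0.002, -0.16]
contact_force: [0.7, 1.0, -0.4]
grip_width: 0.0001
t 8.7 C [-65.4 -10.7] z 22.4 rot [-1.571 -0.002 -0.16 ] F [ 0.7  1.  -0.4] w 0.0
```

View pics/scenecrop6.png

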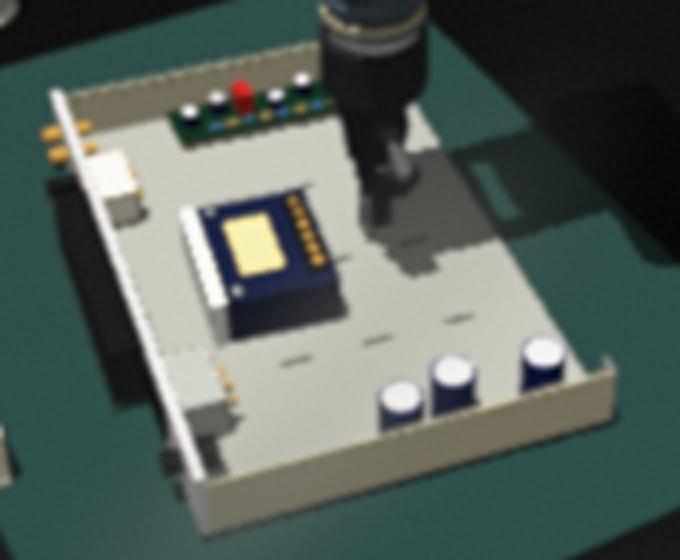

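View pics/topcrop6.png

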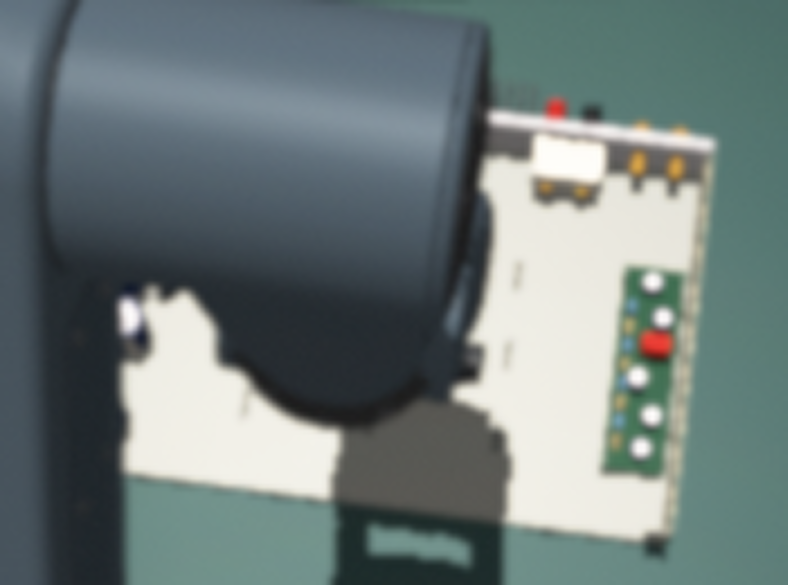

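The plate edge runs from (212,310) to (184,210). That is close to parallel with the panel, with a visible gap.

```bash
python3 - <<'E'
from h import *
f=np.load('scene6.npy',allow_pickle=True).item()
fit(f,{'pp':(210,308),'pm':(182,209),'mm':(302,189),'mpb':(337,315),'mp':(336,279),'ppb':(222,345)},(0.03,.01,-2))
E
```

```text
module C mm [32.  11.9] yaw -3.6 resid {'pp': [-0.1, -0.7], 'pm': [-0.9, -0.2], 'mm': [0.1, -1.1], 'mpb': [1.4, 1.5], 'mp': [1.2, -0.2], 'ppb': [-2.1, 0.8]}
```

```bash
python3 -m crank '[0,0,0.012,0,-0.006,0, 0,0.004,0.023,0,-0.006,0, 0,0.004,0.023,0,-0.006,0, 0,0.004,0.023,0,-0.006,0, 0.015,0.004,0.023,0,-0.006,0, 0.025,0.004,0.023,0,-0.006,0, 0.032,0.004,0.023,0,-0.006,0, 0.038,0.004,0.023,0,-0.006,0, 0.044,0.004,0.023,0,-0.006,0, 0.05,0.004,0.023,0,-0.006,0, 0.056,0.004,0.023,0,-0.006,0, 0.056,0.004,0.023,0,-0.006,0]' 0.3 30
python3 - <<'E'
from h import *
s,R=st()
f=eyes.grab_frame('scene');save(f['color'][170:310,215:385],'scenecrop7.png',4);np.save('scene7.npy',f,allow_pickle=True)
E
```

```text
clock: 10.3
position: [0.5529, 0.0353, 0.0177]
tcp_rot: [-1.571, 0.01, -0.155]
contact_force: [-5.7, -0.1, 3.7]
grip_width: 0.0597
t 10.3 C [-14.6  11.7] z 17.7 rot [-1.571  0.01  -0.155] F [-5.7 -0.1  3.7] w 0.06
```

View pics/scenecrop7.png

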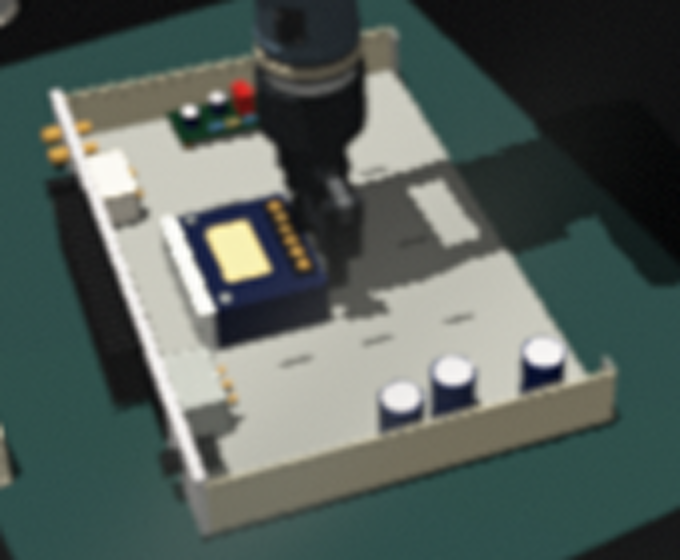

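```bash
python3 -m crank '[0.006,0,0,0,0,0, 0.012,0,0,0,0,0, 0.018,0,0,0,0,0, 0.023,0,0,0,0,0, 0.027,0,0,0,0,0, 0.03,0,0,0,0,0, 0.032,0,0,0,0,0, 0.032,0,0,0,0,0]'
python3 - <<'E'
from h import *
s,R=st()
f=eyes.grab_frame('scene');save(f['color'][170:310,215:385],'scenecrop8.png',4);np.save('scene8.npy',f,allow_pickle=True)
E
```

```text
clock: 11.35
position: [0.5829, 0.0309, 0.0176]
tcp_rot: [-1.571, 0.013, -0.154]
contact_force: [-8.7, 1.3, 4.9]
grip_width: 0.0595
t 11.35 C [15.8 11.9] z 17.6 rot [-1.571  0.013 -0.154] F [-8.7  1.3  4.9] w 0.06
```

View pics/scenecrop8.png

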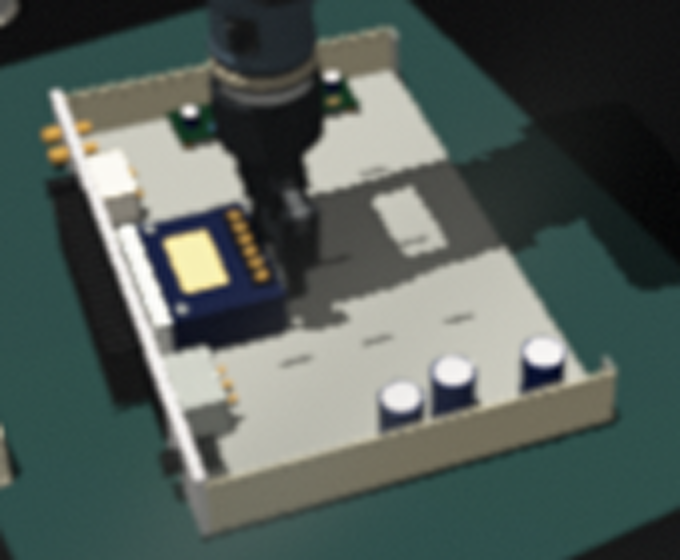

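The plate, from (120,228) to (165,320), is parallel to the panel and only a few mm away. I'll keep pushing in small steps until the force rises.

```bash
python3 -m crank '[0.002,0,0,0,0,0, 0.004,0,0,0,0,0, 0.006,0,0,0,0,0, 0.006,0,0,0,0,0]'
python3 -m crank '[0.002,0,0,0,0,0, 0.004,0,0,0,0,0, 0.004,0,0,0,0,0]'
python3 - <<'E'
from h import *
s,R=st()
E
```

```text
clock: 11.9
position: [0.589, 0.0299, 0.0176]
tcp_rot: [-1.571, 0.013, -0.154]
contact_force: [-8.2, 1.8, 5.5]
grip_width: 0.0596
clock: 12.28
position: [0.589, 0.03, 0.0177]
tcp_rot: [-1.571, 0.022, -0.154]
contact_force: [-15.0, 2.7, 11.5]
grip_width: 0.06
t 12.28 C [21.9 12. ] z 17.7 rot [-1.571  0.022 -0.154] F [-15.    2.7  11.5] w 0.06
```

```bash
python3 -m crank '[0.002,0,0,0,0,0, 0.004,0,0,0,0,0, 0.004,0,0,0,0,0]'
python3 - <<'E'
from h import *
s,R=st()
f=eyes.grab_frame('scene');save(f['color'][200:300,225:325],'scenecrop9.png',6);np.save('scene9.npy',f,allow_pickle=True)
E
```

```text
clock: 12.65
position: [0.5888, 0.03, 0.0174]
tcp_rot: [-1.571, 0.03, -0.154]
contact_force: [-21.2, 2.1, 16.7]
grip_width: 0.0598
t 12.65 C [21.7 12. ] z 17.4 rot [-1.571  0.03  -0.154] F [-21.2   2.1  16.7] w 0.06
```

View pics/scenecrop9.png

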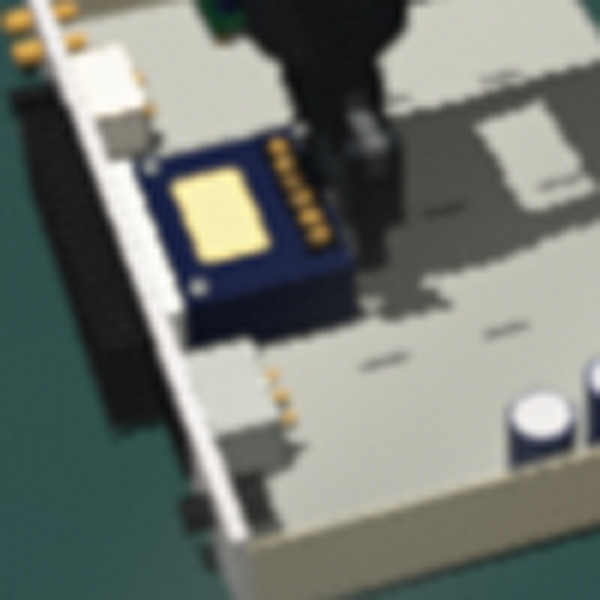

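```bash
python3 -m crank '[-0.005,0,0,0,0,0, -0.01,0,0,0,0,0, -0.03,0,0,0,0,0, -0.06,0,0,0,0,0, -0.06,-0.05,0,0,0,0, -0.06,-0.11,0,0,0,0, -0.06,-0.17,0,0,0,0, -0.06,-0.21,-0.04,0,0,0, -0.06,-0.21,-0.1,0,0,0, -0.06,-0.21,-0.16,0,0,0, -0.06,-0.21,-0.22,0,0,0, -0.06,-0.21,-0.28,0,0,0]'
python3 -m crank '[0,0,-0.06,0,0,0, 0,0,-0.12,0,0,0, 0,0,-0.18,0,0,0, 0,0,-0.2,0,0,0, 0,0,-0.2,0,0,0]'
python3 - <<'E'
from h import *
s,R=st()
f=eyes.grab_frame('top');save(f['color'],'top10.png');save(f['color'][90:220,225:400],'topcrop10.png',4.5);np.save('top10.npy',f,allow_pickle=True)
f=eyes.grab_frame('scene');save(f['color'][200:300,225:325],'scenecrop10.png',6);np.save('scene10.npy',f,allow_pickle=True)
E
```

```text
clock: 14.2
position: [0.5004, -0.2421, 0.2287]
tcp_rot: [-1.571, -0.002, -0.155]
contact_force: [0.8, 0.4, -0.7]
grip_width: 0.0599
clock: 14.82
position: [0.4692, -0.4385, 0.2279]
tcp_rot: [-1.57, -0.0, -0.157]
contact_force: [0.2, 1.1, -0.4]
grip_width: 0.0597
t 14.82 C [ -24.8 -469.3] z 227.9 rot [-1.57  -0.    -0.157] F [ 0.2  1.1 -0.4] w 0.06
```

View pics/topcrop10.png

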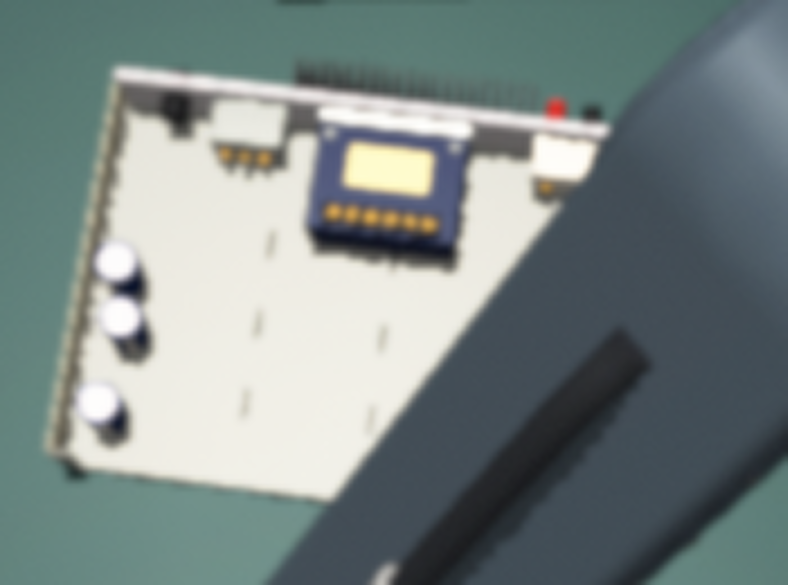

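View pics/scenecrop10.png

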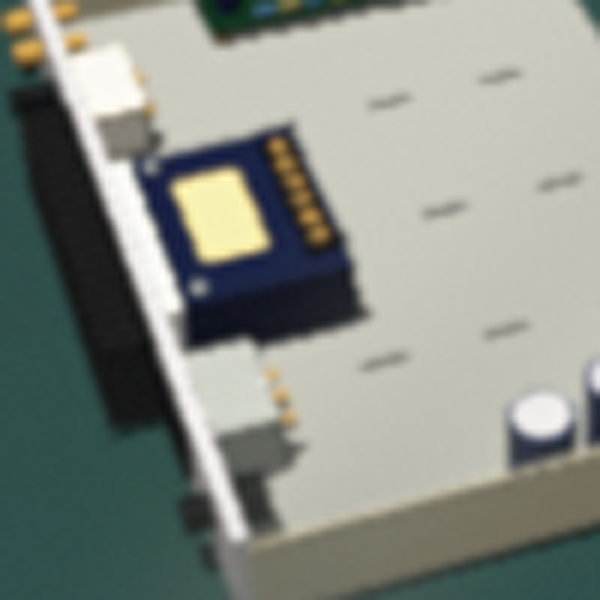

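```bash
python3 - <<'E'
from h import *
f=np.load('top10.npy',allow_pickle=True).item();a=np.load('scene10.npy',allow_pickle=True).item()
save(f['color'][100:155,285:345],'z10.png',10)
# blue-body boundary & plate edges by intensity profile: sub-pixel along columns
g=f['color'].astype(float);sat=g[:,:,2]-g[:,:,0]
gr=g.mean(2)
A=[];B=[];C=[]
for u in range(299,328):
    col=gr[108:126,u]; rows=np.arange(108,126)
    # white plate -> blue below: last crossing of 130 downward
    for arr,cond in ((B,-1),):
        d=np.diff(col); i=np.argmin(d); num=d[max(0,i-2):i+3]; arr.append((u,(np.arange(max(0,i-2),max(0,i-2)+len(num))*-num).sum()/(-num).sum()+108.5))
B=np.array(B);pb=np.polyfit(B[:,0],B[:,1],1);res=B[:,1]-np.polyval(pb,B[:,0]);print('plate/blue boundary',pb,res.std())
P=[onplane(f,u,np.polyval(pb,u),.05) for u in (299,327)];d=P[0]-P[1];print('angle of plate inner line (chassis rel deg)',np.degrees(np.arctan2(-d[0],d[1])-YAW),'chassis coords',w2c(P[0]),w2c(P[1]))
# panel top outer/inner bright stripe centroid
S=[]
for u in list(range(262,298))+list(range(330,352)):
    v0=106+(u-251)*.117; lo=int(v0-5);w=np.clip(gr[lo:lo+10,u]-120,0,None)
    if w.sum()>0:S.append((u,(w*np.arange(lo,lo+10)).sum()/w.sum()))
S=np.array(S);ps=np.polyfit(S[:,0],S[:,1],1);print('panel',ps,(S[:,1]-np.polyval(ps,S[:,0])).std())
P=[onplane(f,u,np.polyval(ps,u),.058) for u in (262,350)];d=P[0]-P[1];print('panel angle rel',np.degrees(np.arctan2(-d[0],d[1])-YAW),w2c(P[0]),w2c(P[1]))
fit(a,{'pp':(180,305),'pm':(118,160),'mm':(291,126),'mpb':(365,315),'mp':(350,265),'ppb':(190,345)},(.079,.01,0),crop=(225,200,6))
E
```

```text
plate/blue boundary [ 0.12130277 80.59042083] 0.1165394733256511
angle of plate inner line (chassis rel deg) -0.01726887142832878 chassis coords [0.11501687 0.05474672] [ 0.1149896  -0.03571653]
panel [ 0.12110314 75.72243426] 0.5094219990973711
panel angle rel -0.09137389854296896 [0.12901224 0.17669002] [ 0.12855893 -0.10755327]
module C mm [75.5 12.2] yaw 1.4 resid {'pp': [-1.2, 0.0], 'pm': [-1.1, 0.1], 'mm': [0.9, -1.9], 'mpb': [1.2, 0.3], 'mp': [3.1, -2.1], 'ppb': [-1.6, 4.1]}
```

View pics/z10.png

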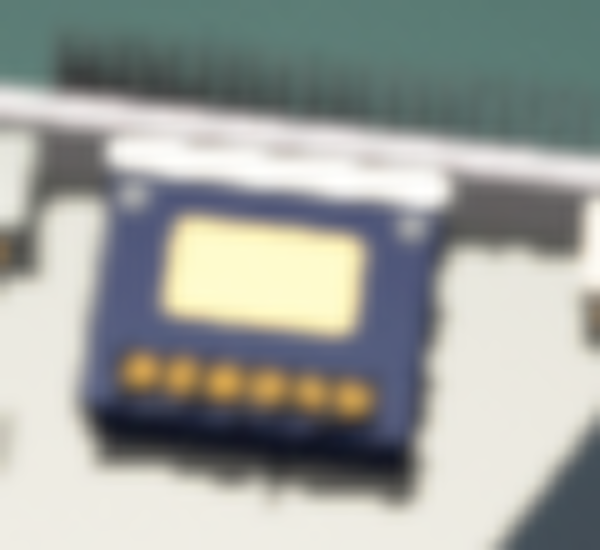

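The plate/body line is at chassis x = 115.0 mm, which is exactly the 125 mm panel face less the 10 mm plate. It is parallel to the panel within about 0.1° and about 12 mm off the bay's middle. The cans are on the same pixels as at the start, and the arm is clear of everything, so I'm handing in.

```bash
python3 -c "
from h import *
print(r.close_job())"
```

```text
the job is handed in; nothing more can be done
None
```

The module now lies with its bright cooling side flat against the back panel, in the bay between the inlet and the white terminal block. I handed the job in at about 15 s of the 72 s; `close_job()` reports no verdict.

**How it was moved:** I turned the smaller dark-blue block about 114° on the chassis floor with the closed fingertips. The first shove was at one end of the cooling face, the second at the opposite end of the strip side. That left it about 4° from square with the cooling side still about 45 mm from the panel. I then slid it up with both fingers set 60 mm apart until it stalled against the panel at about 21 N, backed off and moved the arm clear.

**Last checks:**
- **Against the panel:** in the top view, the line between plate and body sits at chassis x = 115.0 mm, exactly where it should be with the plate touching. It is parallel to the panel within about 0.1°.
- **In the bay:** the module is about 12 mm off the bay's middle, where 40 mm is allowed.
- **Other things:** the three capacitor cans are on the same pixels as at the start. The arm passed well above the bench items; I did not measure those again afterwards.
- **A check that disagreed:** a coarser fit from the scene camera gave 75.5 mm and 1.4° for the module, instead of 79 mm and 0°. I put this down to corners read by hand, with errors of several pixels in the enlarged picture. The top-view line and the stall force both say it is seated.

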